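# Assemble a soil consolidation cell

## Robot

A 6-joint arm with a two-finger parallel gripper is mounted at the origin on the work surface. World frame = base frame: x ahead of the robot, y to its left, z up, the work surface at z = 0. Lengths are in mm, angles in rad, forces in N, time in s.
With the tool pointing down it reaches from about 375 to 925 mm from the base axis. Payload 5.7 kg.
Tool frame: the origin (TCP) lies on the mounting face of the last link; the fingertips stand 173 mm ahead of it and the grasp point (between the pads) lies 155 mm ahead of it; x points along the fingers, y is the direction in which the jaws open and shut, and the axes are right-handed (so a half turn about x gives the same grasp; the last joint's range is limited). The gripper opens to 85 mm and grips with 20 to 120 N. Pads are 22 mm wide; open, the fingers measure 114 mm over their backs; the gripper's body (76 mm by 85 mm) begins 54 mm behind the grasp point. The pads swing forward as they close: fully open they stand 13 mm farther back than shut.
Start: joints at [-1.256, 0.359, 1.51, -0, 1.272, -0.115], TCP at [250.001, -545.422, 404.667] pointing down, gripper open.
Joint ranges: [-2.97, 2.97], [-1.01, 2.36], [0.21, 2.38], [-0.96, 4.11], [0.2, 2.71], [-2.98, 2.98]. Speed limits (rad/s): [2.39, 2.39, 3.14, 3.14, 3.14, 3.14].

## Interface

Orientations are given as a unit quaternion [x, y, z, w].
In Python, from bench import ctrl gives the robot as it stands.
- The arm moves only by the tool drive_tool, never from a script. Its argument "steps" is a list of rows, each an object with "xyz": the shift along the tool's x, y, z in units of 50 mm (1.0 is 50 mm), a list of three; "twist": the turn about the tool's x in degrees; "gripper": the closure, from -1 (fully open) to 1 (shut), so that 0 is half open. In form: [{"xyz": [tx, ty, tz], "twist": twist, "gripper": gripper}, ...]. A call has 1 to 8 rows; each row shifts and turns the commanded pose from where the row before left it, along the tool's axes as they then stand; what a row does not reach is not made up. A row lasts 1/10 s, in which the tool goes at most 50 mm and 8.59 degrees, less where a joint would pass 70% of its speed; a pose out of reach is approached as far as the arm can. A call is refused whole if a number of a shift passes 1 or a number of a turn 8.59, either way. A call with a gripper value outside its range is refused whole. The fingers move at their own pace and stop on an object; "squeeze" is the grip in N (left out, the last holds). Time passes only in rows, so rows that do not move let the fingers close. It gives the time, the measured TCP pose, the force and the opening at its end, in the units of the state.
- ctrl.get_state(): the state, without advancing time (a new reading comes with each control period).
- ctrl.read_camera(name): name is "side" or "top"; returns a dict with "color" (384x512x3 uint8, red, green, blue), "range_z" (384x512 float32, mm along the optical axis (not along the pixel's ray), 0 where there is no reading), "intrinsics" (3x3 intrinsics, pixels), "dist_coeffs" ([k1, k2, p1, p2, k3] as OpenCV has them; the pictures are not rectified), "rvec" (rotation vector, rad) and "tvec" (3), from world to camera coordinates, as OpenCV has them. Camera axes: x right, y down, z forward; pixel columns grow to the right and rows downward; lengths in mm; the calibration is good to about 2 mm. A picture is of the moment at which its call begins.
- ctrl.hand_in(): hands the job in, once; it reports no verdict.
The state is a dict: "time_s": time; "qpos": joint angles; "joint_vel": joint speeds; "joint_efforts": joint torques, N m; "tcp_pos": TCP position; "eef_rot": TCP orientation; "contact_force": force on the tool from outside, world axes, zero at the start; "wrist_torque": the same for the moment, N m; "gripper_width": finger opening in mm.
Only numpy, scipy, OpenCV 4.12 (cv2) and the standard library are available. Lean on these libraries where they do the work, as an engineer would, in place of code of your own. Each camera call takes 0.05 s, during which the arm holds its last target. There are 200 camera calls.

## Task

Build up the consolidation test stack on the round aluminium cell base fixed to the bench, in this order: the wide porous stone flat inside the low lip of the cell base, the brass specimen ring on it with its recess upwards, the narrow porous stone down in the recess of the ring, and last the loading cap with its boss upwards. Pick each piece from wherever it lies, set it down flat and centred on the one below, and let go of it before you fetch the next. Leave the weights, stopper, beaker and wash bottle standing where they are.

Things in the scene. Friction and masses are not known exactly. Their poses are not given: they have to be found in the camera images.
- cell: the target: round aluminium cell base fixed to the bench (it cannot be pushed), a flat disc 120 mm across and 12 mm high; on it stands a thin circular lip, 74 mm inside and 82 mm outside diameter, 4 mm high (its top is 16 mm above the bench), which surrounds the flat seat (12 mm above the bench) for the wide stone. Origin: centre of the underside, z up. It is round: yaw does not matter.
- wide_stone: wide porous stone: plain loose grey disc, 62 mm across, 20 mm thick, about 130 g; the wider of the two grey discs. Origin: centre of the underside, z up. Once seated, its top is 32 mm above the bench.
- ring: brass specimen ring with a bright steel calibration disc fixed inside it: loose round drum 58 mm across, 24 mm high, about 350 g; its top is a recess 52 mm across and 4 mm deep (wall 3 mm), whose floor, the steel disc, is 20 mm above the underside. Origin: centre of the underside, z up. Lies with the recess upwards.
- narrow_stone: narrow porous stone: plain loose grey disc, 40 mm across, 16 mm thick, about 50 g; it goes into the ring's recess with 6 mm to spare all round, and then stands 12 mm out of it. Origin: centre of the underside, z up. 
- cap: aluminium loading cap: a loose flat disc 40 mm across and 8 mm thick with a round boss in the middle of its top, 18 mm across and 18 mm high (26 mm in all), about 80 g; stands boss up, can be gripped by the boss. Origin: centre of the underside, z up. 
- weight: bystander, leave it: polished steel weight with a knob on top, 52 mm across, 60 mm high, about 0.9 kg, standing among the pieces. Origin: centre of the underside, z up. 
- brass_weight: bystander, leave it: small brass weight with a knob, 22 mm across, 31 mm high, 100 g, standing between the pieces. Origin: centre of the underside, z up. 
- stopper: bystander, leave it: brick-red rubber stopper, 26 mm across its top, 26 mm high, standing between the pieces. Origin: centre of the underside, z up. 
- beaker: bystander, leave it: glass beaker, 70 mm across the rim, 90 mm high, at one side of the working area. Origin: centre of the underside, z up. 
- wash_bottle: bystander, leave it: white plastic bottle with red cap, 66 mm across, 170 mm high, at the other side of the working area. Origin: centre of the underside, z up. 
Mind the look-alikes: they are no part of the job. Leave any green look-alike of the cap alone. Of the things that look like the cell, take the one that is farthest to the robot's left at the start.

How it is judged:
By the outcome, as a careful person would: the job done as asked, in the order asked, and still so for the second after the job is handed in, with the robot touching nothing.
It also fails if it takes over 93 s, if anything falls off the work surface, if the arm or the gripper's body presses on something with over 40 N, if the wrist force passes 120 N, or if a joint passes its speed limit or range.

## Working session

There is one attempt and no reset: what is moved stays moved. The work goes in short steps, Python scripts to look and compute and a tool call to move; the robot and the scene stay as the last step left them, time stands still between calls to the robot, and variables do not carry over. Pictures are saved under pics/ and viewed, about 12 in all and at most 16, crops included, and the job is handed in when it is done.

Besides the shell and the picture viewer there is one more tool, called as name(argument=value, ...) on one line, values as JSON. drive_tool: Moves the arm, as the interface text tells. Its arguments: {"type":"object","properties":{"steps":{"type":"array","items":{"type":"object","properties":{"xyz":{"type":"array","items":{"type":"number"}},"twist":{"type":"number"},"gripper":{"type":"number"}}}},"squeeze":{"type":"number"}},"required":["steps"]}

```bash
mkdir -p pics; cat > h.py <<'E'
import numpy as np, cv2
from bench import ctrl
def cam(n):
    c=ctrl.read_camera(n); c['R']=cv2.Rodrigues(np.array(c['rvec'],float))[0]; c['t']=np.array(c['tvec'],float).ravel()
    c['K']=np.array(c['intrinsics'],float); c['d']=np.array(c['dist_coeffs'],float); return c
def cloud(c):
    z=c['range_z']; h,w=z.shape; u,v=np.meshgrid(np.arange(w),np.arange(h))
    p=cv2.undistortPoints(np.stack([u,v],-1).reshape(-1,1,2).astype(float),c['K'],c['d']).reshape(h,w,2)
    P=np.dstack([p,np.ones((h,w))])*z[...,None]
    return (P-c['t'])@c['R']
def onplane(c,uv,z):
    p=cv2.undistortPoints(np.array(uv,float).reshape(-1,1,2),c['K'],c['d']).reshape(-1,2)
    d=np.c_[p,np.ones(len(p))]@c['R']; o=-c['R'].T@c['t']
    return o+d*((z-o[2])/d[:,2])[:,None]
def save(c,n,crop=None,s=1):
    im=c['color'][...,::-1]
    if crop: im=im[crop[1]:crop[3],crop[0]:crop[2]]
    cv2.imwrite('pics/'+n,cv2.resize(im,None,fx=s,fy=s,interpolation=cv2.INTER_CUBIC))
E
python3 - <<'E'
from h import *
s=ctrl.get_state(); print(s)
for n in('top','side'):
    c=cam(n); save(c,n+'0.png',s=1.5); print(n,-c['R'].T@c['t'],c['R'][2]); np.savez('/tmp/'+n,**{k:c[k] for k in('color','range_z','R','t','K','d')})
    P=cloud(c); print(np.nanpercentile(P[...,2][c['range_z']>0],[1,50,99]))
E
```

```text
{'time_s': 0.0, 'qpos': array([-1.25609346e+00,  3.59470546e-01,  1.51144537e+00,  1.51821761e-05,
        1.27248974e+00, -1.15110011e-01]), 'joint_vel': array([ 0.00038066, -0.00072408,  0.00073408, -0.0019803 ,  0.00110208,
        0.0020149 ]), 'joint_efforts': array([-2.28062505e-03, -5.27617908e+01, -2.78614622e+01, -1.21597759e-04,
        1.32523774e-02,  1.69996650e-05]), 'tcp_pos': array([ 249.89563875, -545.07745022,  403.8688885 ]), 'eef_rot': array([-0.69078204, -0.15143148,  0.69089956, -0.15015485]), 'contact_force': array([-0.02922243,  0.077099  ,  0.82408892]), 'wrist_torque': array([-0.02921913,  0.00567041, -0.00220469]), 'gripper_width': 85.68505591636531}
top [ 412.77022182  -20.30995249 1205.84930031] [ 0.10312876  0.01007308 -0.99461701]
[-756.40084928    1.34789505  846.14888281]
side [270.09812419 886.5319113  990.33164248] [ 0.2061115  -0.67237651 -0.71093451]
[-7.59994516e+02  2.36728903e-01  5.88494823e+02]
```

View pics/top0.png

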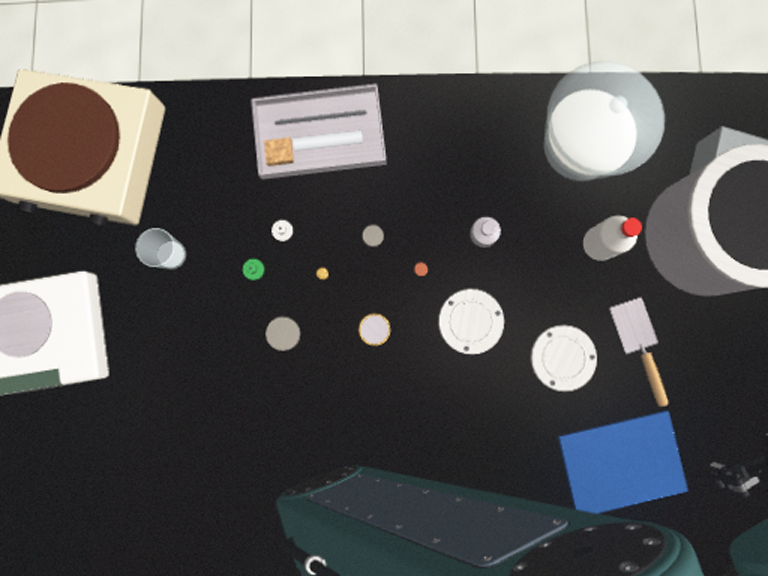

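View pics/side0.png

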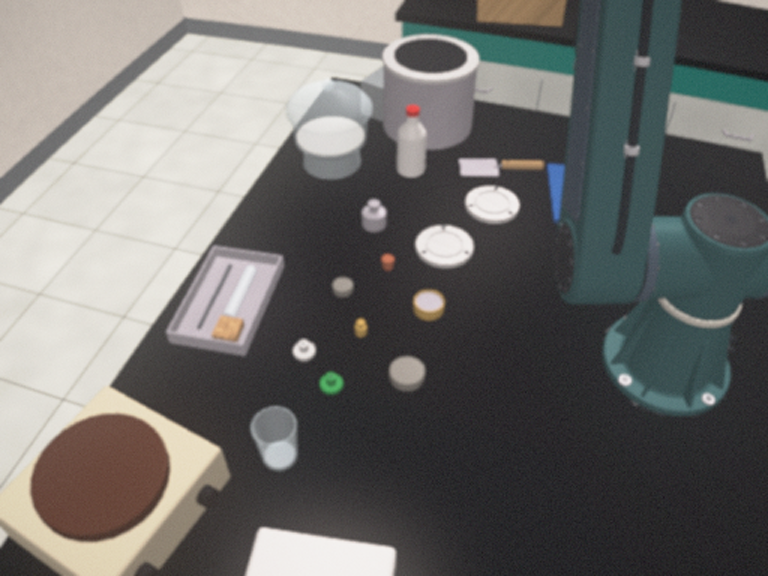

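The two views show what I need. In the top view (pixels in the 768x576 picture):

- Cap (282,230), with its green look-alike at (253,269).
- Narrow stone (373,235), wide stone (283,333) and ring (375,330).
- Cells at (471,321) and (564,358). The left one is the target.
- Brass weight (322,273), stopper (421,269) and weight (486,232) stand between the pieces.

```bash
cat > meas.py <<'E'
from h import *
def load(n): return dict(np.load(f'/tmp/{n}.npz'))
def measure(c,ctr,zt,r,name,lo=4,hi=4):
    P=cloud(c); m=(np.hypot(P[...,0]-ctr[0],P[...,1]-ctr[1])<r+12)&(abs(P[...,2]-zt)<6)&(c['range_z']>0)
    if m.sum()<20: print(name,'few',m.sum());return
    med=np.median(P[m][:,2])
    # colour edge: bright vs black bench, project silhouette pixels on top plane
    k=m.astype(np.uint8); cs,_=cv2.findContours(k,cv2.RETR_EXTERNAL,cv2.CHAIN_APPROX_NONE)
    q=max(cs,key=cv2.contourArea); X=onplane(c,cv2.convexHull(q).reshape(-1,2),zt)[:,:2]
    (cx,cy),rr=cv2.minEnclosingCircle(X.astype(np.float32))
    A=np.c_[2*X,np.ones(len(X))]; s=np.linalg.lstsq(A,(X**2).sum(1),rcond=None)[0]
    px=onplane(c,np.argwhere(m)[:,::-1],zt)[:,:2].mean(0)
    print(name,'n',m.sum(),'z %.1f'%med,'fit',s[:2].round(1),'r %.1f'%np.sqrt(s[2]+s[0]**2+s[1]**2),'cent',px.round(1))
E
python3 - <<'E'
from meas import *
T=load('top');S=load('side')
g={'cell':((471,321),16,60),'cell2':((564,358),16,60),'wide':((283,333),20,31),'ring':((375,330),24,29),'narrow':((373,235),16,20),'cap':((282,230),26,9),'capdisc':((282,230),8,20),'weight':((486,232),60,10),'brass':((322,273),31,11),'stopper':((421,269),26,13),'green':((253,269),26,9),'beaker':((165,250),90,35),'bottle':((628,227),165,20)}
for n,(p,z,r) in g.items():
    X=onplane(T,[(p[0]/1.5,p[1]/1.5)],z)[0]; print(n,X.round(0))
    for q,c in(('T',T),('S',S)): measure(c,X,z,r,' '+q)
E
```

```text
cell [ 465. -177.   16.]
 T n 1254 z 13.0 fit [ 464.5 -176.9] r 59.4 cent [ 464.6 -176. ]
 S n 605 z 12.4 fit [ 462.7 -170.9] r 59.5 cent [ 462.8 -169.9]
cell2 [ 394. -345.   16.]
 T n 1221 z 13.0 fit [ 394.9 -344.3] r 59.1 cent [ 394.9 -344.5]
 S n 503 z 12.5 fit [ 394.4 -339.1] r 60.1 cent [ 394.2 -339.2]
wide [448. 168.  20.]
 T n 395 z 20.7 fit [447.7 170.4] r 30.6 cent [447.6 170.6]
 S n 367 z 19.6 fit [446.5 173.3] r 31.6 cent [446.6 173.3]
ring [451.  -0.  24.]
 T n 316 z 21.8 fit [452.7   1.8] r 28.3 cent [452.8   1.6]
 S n 231 z 21.1 fit [450.8   5. ] r 29.8 cent [450.4   4.8]
narrow [628.   1.  16.]
 T n 156 z 16.0 fit [627.6   2.1] r 19.7 cent [627.9   2. ]
 S n 114 z 15.6 fit [626.2   5.3] r 20.6 cent [625.8   5.2]
cap [639. 169.  26.]
 T n 31 z 26.5 fit [642.4 172.9] r 8.4 cent [642.3 173. ]
 S n 34 z 25.0 fit [640.2 176.4] r 9.9 cent [640.6 175.6]
capdisc [642. 172.   8.]
 T n 183 z 6.7 fit [644.5 170.8] r 28.5 cent [642.  171.8]
 S n 125 z 7.6 fit [641.6 176. ] r 22.3 cent [638.9 178.6]
weight [ 622. -203.   60.]
 T n 72 z 60.8 fit [ 629.2 -206.6] r 12.6 cent [ 629.2 -206.4]
 S n 40 z 59.2 fit [ 627.  -202.9] r 13.7 cent [ 626.9 -203.3]
brass [557.  95.  31.]
 T n 25 z 30.9 fit [558.1  96.8] r 7.1 cent [558.3  96.8]
 S n 24 z 29.5 fit [556.7  98.9] r 8.0 cent [556.8  99.1]
stopper [561. -87.  26.]
 T n 64 z 26.2 fit [561.9 -85.1] r 11.9 cent [561.9 -85.2]
 S n 46 z 25.0 fit [559.9 -82.2] r 13.5 cent [560.  -82.5]
green [567. 223.  26.]
 T n 34 z 26.7 fit [569.6 227.3] r 8.7 cent [569.4 227.2]
 S n 37 z 24.9 fit [567.2 230.4] r 9.6 cent [567.8 230.1]
beaker [595. 366.  90.]
 T n 83 z 90.4 fit [600.7 383.9] r 34.6 cent [599.2 371.7]
 S n 140 z 88.9 fit [599.9 384.9] r 34.7 cent [600.9 372.6]
bottle [ 608. -420.  165.]
 T n 101 z 168.8 fit [ 608.3 -425.1] r 16.1 cent [ 607.7 -424.7]
 S n 44 z 167.4 fit [ 604.7 -423.2] r 20.4 cent [ 607.7 -423.8]
```

```bash
cat > go.py <<'E'
# usage: go.py x y z  -> tool-axis shift (units of 50 mm) from measured tcp to the target TCP
import sys; from h import *; from scipy.spatial.transform import Rotation as Ro
s=ctrl.get_state(); R=Ro.from_quat(s['eef_rot']).as_matrix()
print('t',s['time_s'],'tcp',s['tcp_pos'].round(1),'w %.1f'%s['gripper_width'],'F',s['contact_force'].round(1))
if len(sys.argv)<3: print(R.round(3))
for a in sys.argv[1:]:
    d=np.array(eval(a),float)-s['tcp_pos']; print(a,(R.T@d/50).round(2))
E
python3 go.py; python3 go.py 420,-170,404 447,172,404 447,172,230
```

```text
t 0.1 tcp [ 249.9 -545.1  404. ] w 85.5 F [ 0.5 -0.5 -1. ]
[[-0.001  0.417 -0.909]
 [ 0.002 -0.909 -0.417]
 [-1.    -0.002 -0.   ]]
t 0.1 tcp [ 249.9 -545.1  404. ] w 85.5 F [ 0.5 -0.5 -1. ]
420,-170,404 [ 0.01 -5.4  -6.22]
447,172,404 [  0.02 -11.4   -9.56]
447,172,230 [  3.5  -11.39  -9.56]
```

drive_tool(steps=[{"xyz": [0,-0.6,-0.7],"twist": 0,"gripper": -1},{"xyz": [0,-0.6,-0.7],"twist": 0,"gripper": -1},{"xyz": [0,-0.6,-0.7],"twist": 0,"gripper": -1},{"xyz": [0,-0.6,-0.7],"twist": 0,"gripper": -1},{"xyz": [0,-0.6,-0.7],"twist": 0,"gripper": -1},{"xyz": [0,-0.6,-0.7],"twist": 0,"gripper": -1},{"xyz": [0,-0.6,-0.7],"twist": 0,"gripper": -1},{"xyz": [0,-0.6,-0.7],"twist": 0,"gripper": -1}], squeeze=40)

```text
time_s: 0.9
tcp_pos: [404.8, -208.7, 404.6]
eef_rot: [-0.691, -0.151, 0.691, -0.151]
contact_force: [0.7, -0.1, 0.7]
gripper_width: 85.0
```

drive_tool(steps=[{"xyz": [0,-0.8,-0.5],"twist": 0,"gripper": -1},{"xyz": [0,-0.8,-0.5],"twist": 0,"gripper": -1},{"xyz": [0,-0.8,-0.5],"twist": 0,"gripper": -1},{"xyz": [0,-0.8,-0.5],"twist": 0,"gripper": -1},{"xyz": [0,-0.8,-0.5],"twist": 0,"gripper": -1},{"xyz": [0,-0.8,-0.5],"twist": 0,"gripper": -1},{"xyz": [0,-0.8,-0.5],"twist": 0,"gripper": -1},{"xyz": [0,0,0],"twist": 0,"gripper": -1}])

```text
time_s: 1.7
tcp_pos: [447.0, 121.5, 404.7]
eef_rot: [0.691, 0.154, -0.69, 0.152]
contact_force: [0.6, -1.1, 0.1]
gripper_width: 85.3
```

```bash
python3 go.py 447,172,404 447,172,240
```

```text
t 1.7 tcp [447.  121.5 404.7] w 85.3 F [ 0.6 -1.1  0.1]
447,172,404 [ 0.02 -0.91 -0.43]
447,172,240 [ 3.3  -0.91 -0.42]
```

drive_tool(steps=[{"xyz": [0.3,-0.4,-0.2],"gripper": -1},{"xyz": [0.5,-0.4,-0.2],"gripper": -1},{"xyz": [0.6,-0.1,-0.03],"gripper": -1},{"xyz": [0.7,0,0],"gripper": -1},{"xyz": [0.7,0,0],"gripper": -1},{"xyz": [0.6,0,0],"gripper": -1},{"xyz": [0.3,0,0],"gripper": -1},{"xyz": [0,0,0],"gripper": -1}])

```text
schema error: expected keys xyz, twist, gripper
```

```bash
python3 - <<'E'
from h import *
c=cam('side');save(c,'s1.png',(180,110,380,310),2)
c2=cam('top');save(c2,'t1.png',(110,150,310,300),2)
import cv2
a=cv2.imread('pics/s1.png');b=cv2.imread('pics/t1.png');b=cv2.copyMakeBorder(b,0,100,0,0,0)
cv2.imwrite('pics/v1.png',np.hstack([a,b]))
E
python3 go.py
```

```text
t 1.8 tcp [446.6 117.8 404.4] w 85.4 F [-0.4 -0.7  0.1]
[[-0.001  0.42  -0.908]
 [-0.    -0.908 -0.42 ]
 [-1.     0.     0.001]]
```

View pics/v1.png

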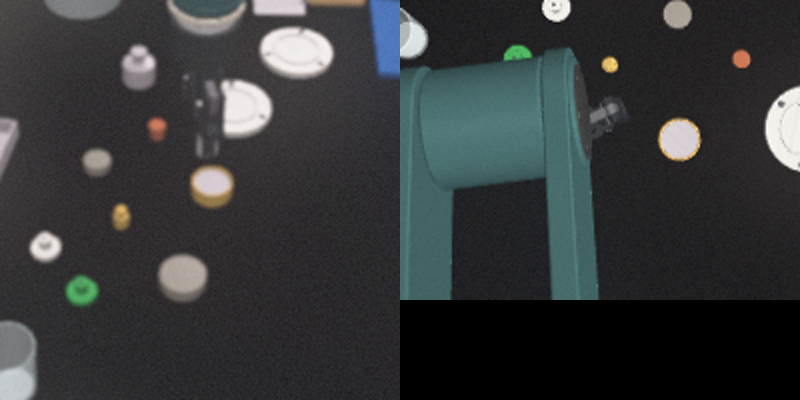

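The move was refused because every row needs "twist". The pieces are undisturbed: the gripper is at about (205,120) in the side half and the wide stone at (183,275). I'll repeat the move with the key included.

drive_tool(steps=[{"xyz": [0.3,-0.4,-0.2],"twist": 0,"gripper": -1},{"xyz": [0.5,-0.4,-0.2],"twist": 0,"gripper": -1},{"xyz": [0.6,-0.18,-0.05],"twist": 0,"gripper": -1},{"xyz": [0.7,0,0],"twist": 0,"gripper": -1},{"xyz": [0.7,0,0],"twist": 0,"gripper": -1},{"xyz": [0.6,0,0],"twist": 0,"gripper": -1},{"xyz": [0.3,0,0],"twist": 0,"gripper": -1},{"xyz": [0,0,0],"twist": 0,"gripper": -1}])

```text
time_s: 2.6
tcp_pos: [446.0, 168.8, 217.8]
eef_rot: [-0.689, -0.15, 0.693, -0.15]
contact_force: [-0.1, 0.2, -0.1]
gripper_width: 85.6
```

```bash
python3 - <<'E'
from h import *
c=cam('side');save(c,'s2.png',(180,150,330,290),4)
E
python3 go.py 447,172,177
```

```text
t 2.65 tcp [446.7 169.2 219. ] w 85.7 F [0.9 0.2 0.3]
[[-0.003  0.415 -0.91 ]
 [-0.001 -0.91  -0.415]
 [-1.    -0.     0.003]]
447,172,177 [ 0.84 -0.05 -0.03]
```

View pics/s2.png

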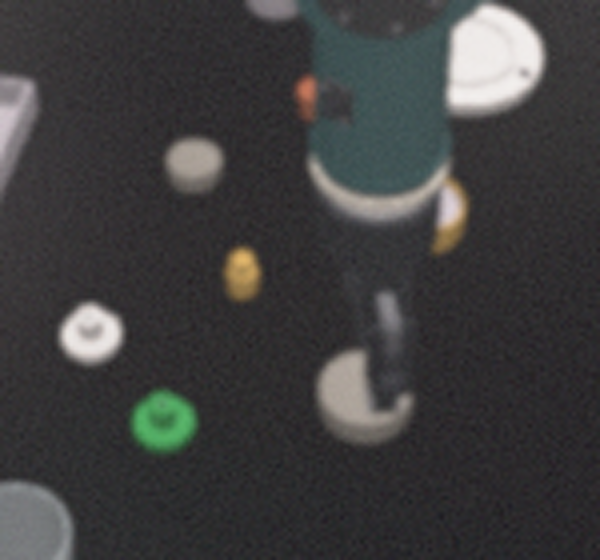

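The near fingertip shows at about (393,405) in the crop, in front of the wide stone at (365,395). Next I check it against the predicted fingertip.

```bash
python3 - <<'E'
from h import *
c=cam('side')
print(onplane(c,[(180+393/4,150+405/4)],59),'expect about (426,214)')
P=cloud(c); m=(P[...,2]>50)&(P[...,2]<120)&(np.hypot(P[...,0]-447,P[...,1]-170)<75)&(c['range_z']>0)
Q=P[m]; 
for a in range(50,120,10):
  q=Q[(Q[:,2]>=a)&(Q[:,2]<a+10)]; print(a,len(q),q.mean(0).round(1) if len(q) else '')
E
```

```text
[[419.6431588  208.03518957  59.        ]] expect about (426,214)
50 0 
60 21 [435.2 202.2  66.6]
70 19 [428.3 215.2  75.7]
80 4 [430.8 219.6  83.7]
90 1 [436.4 218.4  91.2]
100 11 [422.3 228.3 107.2]
110 38 [421.2 230.8 114.1]
```

drive_tool(steps=[{"xyz": [0.3,-0.05,-0.02],"twist": 0,"gripper": -1},{"xyz": [0.3,0,0],"twist": 0,"gripper": -1},{"xyz": [0.2,0,0],"twist": 0,"gripper": -1},{"xyz": [0.07,0,0],"twist": 0,"gripper": -1},{"xyz": [0,0,0],"twist": 0,"gripper": -1},{"xyz": [0,0,0],"twist": 0,"gripper": 0.2},{"xyz": [0,0,0],"twist": 0,"gripper": 0.2},{"xyz": [0,0,0],"twist": 0,"gripper": 0.2}], squeeze=40)

```text
time_s: 3.5
tcp_pos: [447.4, 173.5, 177.3]
eef_rot: [0.691, 0.151, -0.69, 0.151]
contact_force: [-0.8, -1.6, 7.9]
gripper_width: 60.3
```

drive_tool(steps=[{"xyz": [0,0,0],"twist": 0,"gripper": 0.2},{"xyz": [0,0,0],"twist": 0,"gripper": 0.2}])

```text
time_s: 3.7
tcp_pos: [447.3, 173.5, 177.3]
eef_rot: [0.691, 0.151, -0.69, 0.151]
contact_force: [0.0, -1.1, 8.5]
gripper_width: 60.4
```

```bash
python3 - <<'E'
from meas import *
c=cam('side'); measure(c,(447,172),20,31,'wide S')
E
python3 go.py 447,172,175.5
```

```text
wide S n 148 z 19.5 fit [440.3 173.1] r 36.5 cent [454.8 181.5]
t 3.75 tcp [447.3 173.5 177.3] w 60.5 F [ 0.5 -1.9  8. ]
[[ 0.002  0.417 -0.909]
 [ 0.    -0.909 -0.417]
 [-1.     0.001 -0.002]]
447,172,175.5 [0.04 0.02 0.02]
```

drive_tool(steps=[{"xyz": [-0.1,0,0],"twist": 0,"gripper": 0.2},{"xyz": [-0.3,0,0],"twist": 0,"gripper": 0.2},{"xyz": [-0.5,0,0],"twist": 0,"gripper": 0.2},{"xyz": [-0.5,0,0],"twist": 0,"gripper": 0.2},{"xyz": [-0.5,0,0],"twist": 0,"gripper": 0.2},{"xyz": [-0.3,0,0],"twist": 0,"gripper": 0.2},{"xyz": [0,0,0],"twist": 0,"gripper": 0.2},{"xyz": [0,0,0],"twist": 0,"gripper": 0.2}])

```text
time_s: 4.55
tcp_pos: [446.6, 173.5, 286.3]
eef_rot: [0.691, 0.151, -0.691, 0.151]
contact_force: [-0.5, 0.1, -1.8]
gripper_width: 60.6
```

```bash
python3 - <<'E'
from h import *
c=cam('side');save(c,'s3.png',(220,170,320,270),6)
E
python3 go.py
```

```text
t 4.6 tcp [446.3 173.4 285.7] w 60.2 F [-0.   0.  -1.2]
[[-0.001  0.417 -0.909]
 [-0.    -0.909 -0.417]
 [-1.    -0.     0.001]]
```

View pics/s3.png

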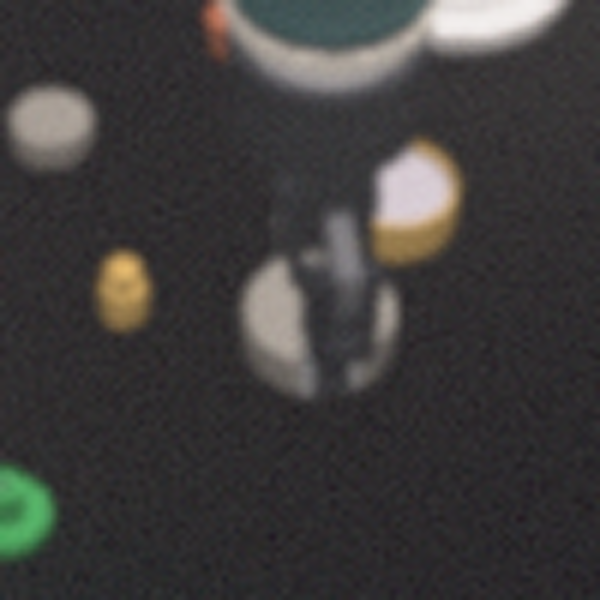

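The stone is held, with the near fingertip at about (330,390) and the stone's lower edge at about (320,397). Next I work out how high the tip sits on the stone.

```bash
python3 - <<'E'
from h import *
c=cam('side')
for z in (105,110,115,120,125): print(z,onplane(c,[(275,235),(220+285/6,170+383/6),(220+378/6,170+375/6)],z).round(0).tolist())
P=cloud(c); m=(P[...,2]>95)&(P[...,2]<145)&(np.hypot(P[...,0]-446,P[...,1]-173)<50)&(c['range_z']>0)
ij=np.argwhere(m)
for v in range(200,240,2): 
  print(v,[tuple(P[v,u].round(0).astype(int)) for u in (266,270,274,276,280)])
top=m&(abs(P[...,2]-129)<5); print(P[top].mean(0),np.median(P[top][:,2]))
E
```

```text
105 [[433.0, 196.0, 105.0], [452.0, 198.0, 105.0], [416.0, 183.0, 105.0]]
110 [[432.0, 200.0, 110.0], [450.0, 202.0, 110.0], [415.0, 187.0, 110.0]]
115 [[431.0, 204.0, 115.0], [449.0, 206.0, 115.0], [415.0, 191.0, 115.0]]
120 [[430.0, 208.0, 120.0], [448.0, 210.0, 120.0], [414.0, 195.0, 120.0]]
125 [[429.0, 212.0, 125.0], [447.0, 214.0, 125.0], [413.0, 199.0, 125.0]]
200 [(np.int64(460), np.int64(190), np.int64(216)), (np.int64(445), np.int64(211), np.int64(243)), (np.int64(435), np.int64(213), np.int64(247)), (np.int64(432), np.int64(209), np.int64(245)), (np.int64(424), np.int64(204), np.int64(242))]
202 [(np.int64(459), np.int64(192), np.int64(211)), (np.int64(449), np.int64(196), np.int64(219)), (np.int64(436), np.int64(208), np.int64(235)), (np.int64(431), np.int64(209), np.int64(238)), (np.int64(423), np.int64(206), np.int64(237))]
204 [(np.int64(508), np.int64(11), np.int64(0)), (np.int64(448), np.int64(196), np.int64(212)), (np.int64(435), np.int64(211), np.int64(232)), (np.int64(431), np.int64(209), np.int64(231)), (np.int64(422), np.int64(208), np.int64(233))]
206 [(np.int6
[... 3403 characters left out ...]
, np.int64(205), np.int64(116)), (np.int64(430), np.int64(218), np.int64(136)), (np.int64(426), np.int64(214), np.int64(132)), (np.int64(421), np.int64(194), np.int64(110))]
236 [(np.int64(475), np.int64(123), np.int64(-2)), (np.int64(464), np.int64(124), np.int64(2)), (np.int64(434), np.int64(202), np.int64(108)), (np.int64(449), np.int64(114), np.int64(-4)), (np.int64(438), np.int64(113), np.int64(-1))]
238 [(np.int64(473), np.int64(133), np.int64(1)), (np.int64(462), np.int64(129), np.int64(1)), (np.int64(453), np.int64(123), np.int64(-3)), (np.int64(447), np.int64(123), np.int64(-1)), (np.int64(437), np.int64(118), np.int64(-3))]
[451.92986217 182.40804599 128.38097495] 128.1839739334904
```

```bash
python3 - <<'E'
from meas import *
for n in('top','side'): measure(load(n),(464,-176),12,60,n)
E
python3 go.py 463,-176,286 463,-176,200
```

```text
top n 1437 z 12.4 fit [ 464.7 -177.4] r 59.7 cent [ 464.4 -177.3]
side n 785 z 11.6 fit [ 463.3 -173.3] r 61.0 cent [ 462.8 -172.4]
t 4.65 tcp [446.2 173.4 285.4] w 60.2 F [ 0.8 -0.4 -1.1]
463,-176,286 [-0.01  6.49  2.61]
463,-176,200 [1.71 6.49 2.6 ]
```

drive_tool(steps=[{"xyz": [0,0.3,0.1],"twist": 0,"gripper": 0.2},{"xyz": [0,0.6,0.24],"twist": 0,"gripper": 0.2},{"xyz": [0,0.8,0.32],"twist": 0,"gripper": 0.2},{"xyz": [0,0.8,0.32],"twist": 0,"gripper": 0.2},{"xyz": [0,0.8,0.32],"twist": 0,"gripper": 0.2},{"xyz": [0,0.8,0.32],"twist": 0,"gripper": 0.2},{"xyz": [0,0.8,0.32],"twist": 0,"gripper": 0.2},{"xyz": [0,0.6,0.24],"twist": 0,"gripper": 0.2}])

```text
time_s: 5.45
tcp_pos: [462.0, -124.2, 285.1]
eef_rot: [-0.69, -0.151, 0.691, -0.15]
contact_force: [1.1, 0.8, -0.8]
gripper_width: 59.8
```

drive_tool(steps=[{"xyz": [0,0.6,0.24],"twist": 0,"gripper": 0.2},{"xyz": [0.3,0.38,0.16],"twist": 0,"gripper": 0.2},{"xyz": [0.5,0,0],"twist": 0,"gripper": 0.2},{"xyz": [0.5,0,0],"twist": 0,"gripper": 0.2},{"xyz": [0.2,0,0],"twist": 0,"gripper": 0.2},{"xyz": [0,0,0],"twist": 0,"gripper": 0.2},{"xyz": [0,0,0],"twist": 0,"gripper": 0.2}])

```text
time_s: 6.15
tcp_pos: [464.7, -174.6, 211.2]
eef_rot: [-0.691, -0.151, 0.691, -0.151]
contact_force: [-0.0, -0.0, -1.1]
gripper_width: 60.2
```

```bash
python3 go.py 463.8,-175.2,190.5
```

```text
t 6.15 tcp [ 464.7 -174.6  211.2] w 60.2 F [-0.  -0.  -1.1]
[[-0.001  0.417 -0.909]
 [ 0.    -0.909 -0.417]
 [-1.    -0.001  0.   ]]
463.8,-175.2,190.5 [0.41 0.   0.02]
```

drive_tool(steps=[{"xyz": [0.2,0,0.02],"twist": 0,"gripper": 0.2},{"xyz": [0.15,0,0],"twist": 0,"gripper": 0.2},{"xyz": [0.06,0,0],"twist": 0,"gripper": 0.2},{"xyz": [0,0,0],"twist": 0,"gripper": 0.2},{"xyz": [0,0,0],"twist": 0,"gripper": 0.2}])

```text
time_s: 6.65
tcp_pos: [463.7, -175.2, 190.7]
eef_rot: [-0.691, -0.151, 0.691, -0.151]
contact_force: [-0.3, 0.3, -2.4]
gripper_width: 60.3
```

drive_tool(steps=[{"xyz": [0.02,0,0],"twist": 0,"gripper": 0.2},{"xyz": [0,0,0],"twist": 0,"gripper": 0.2},{"xyz": [0,0,0],"twist": 0,"gripper": 0.2}])

```text
time_s: 6.95
tcp_pos: [463.7, -175.2, 189.8]
eef_rot: [0.691, 0.151, -0.691, 0.151]
contact_force: [0.8, 0.2, -1.2]
gripper_width: 60.0
```

drive_tool(steps=[{"xyz": [0.01,0,0],"twist": 0,"gripper": 0.2},{"xyz": [0,0,0],"twist": 0,"gripper": -1},{"xyz": [0,0,0],"twist": 0,"gripper": -1},{"xyz": [0,0,0],"twist": 0,"gripper": -1},{"xyz": [-0.4,0,0],"twist": 0,"gripper": -1},{"xyz": [-0.6,0,0],"twist": 0,"gripper": -1},{"xyz": [-0.6,-0.3,-0.1],"twist": 0,"gripper": -1},{"xyz": [-0.3,-0.6,-0.2],"twist": 0,"gripper": -1}])

```text
time_s: 7.75
tcp_pos: [460.1, -129.4, 286.6]
eef_rot: [0.692, 0.149, -0.69, 0.151]
contact_force: [0.4, 0.9, -0.1]
gripper_width: 85.5
```

drive_tool(steps=[{"xyz": [0,-0.6,-0.3],"twist": 0,"gripper": -1},{"xyz": [0,-0.6,-0.3],"twist": 0,"gripper": -1},{"xyz": [0,-0.6,-0.3],"twist": 0,"gripper": -1},{"xyz": [0,-0.5,-0.3],"twist": 0,"gripper": -1},{"xyz": [0,0,0],"twist": 0,"gripper": -1},{"xyz": [0,0,0],"twist": 0,"gripper": -1}])

```text
time_s: 8.35
tcp_pos: [465.1, 1.9, 284.3]
eef_rot: [0.691, 0.151, -0.691, 0.152]
contact_force: [-0.3, 0.0, 0.7]
gripper_width: 85.2
```

```bash
python3 - <<'E'
from meas import *
a=[]
for n in('side','top'):
    c=cam(n); measure(c,(464,-176),32,31,n+' wide'); measure(c,(464,-176),12,60,n+' cell')
    P=onplane(c,np.indices((384,512))[::-1].reshape(2,-1).T,12).reshape(384,512,3); i=np.unravel_index(np.hypot(P[...,0]-464,P[...,1]+176).argmin(),(384,512))
    v,u=i; im=c['color'][max(v-45,0):v+45,u-45:u+45,::-1]; a.append(cv2.resize(im,(400,400),interpolation=cv2.INTER_CUBIC))
cv2.imwrite('pics/v4.png',np.hstack(a))
E
python3 go.py 451.7,3.4,220
```

```text
side wide n 162 z 31.0 fit [ 457.7 -169.5] r 30.1 cent [ 452.9 -172.3]
side cell n 279 z 12.0 fit [ 464.3 -171.9] r 61.7 cent [ 436.5 -169. ]
top wide n 400 z 32.2 fit [ 462.4 -174.2] r 30.5 cent [ 462.3 -174.3]
top cell n 1028 z 12.4 fit [ 464.9 -177.4] r 59.8 cent [ 465.5 -177.6]
t 8.45 tcp [465.2   0.9 284.2] w 85.1 F [ 0.6 -1.   0.6]
[[ 0.     0.416 -0.909]
 [-0.    -0.909 -0.416]
 [-1.     0.     0.   ]]
451.7,3.4,220 [ 1.28 -0.16  0.23]
```

View pics/v4.png

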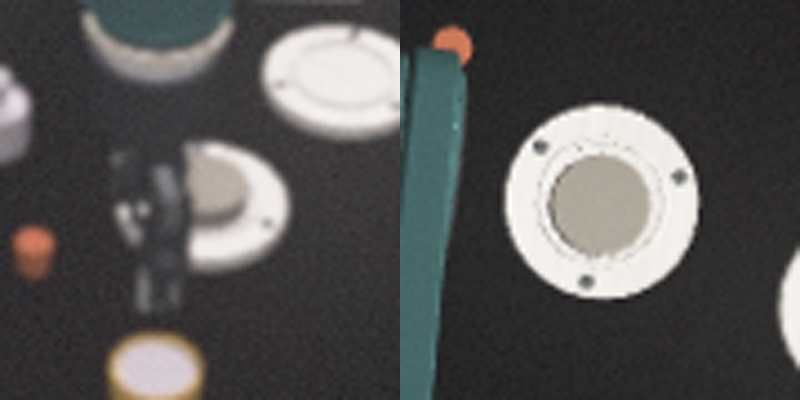

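The top view shows the stone lying inside the lip but about 4 mm off centre, measured at (462.4,-174.2) against the cell's (464.8,-177.4). I'll centre it by closing the jaws at the corrected position.

drive_tool(steps=[{"xyz": [0,0.6,0.27],"twist": 0,"gripper": -1},{"xyz": [0,0.8,0.36],"twist": 0,"gripper": -1},{"xyz": [0,0.8,0.36],"twist": 0,"gripper": -1},{"xyz": [0,0.7,0.31],"twist": 0,"gripper": -1},{"xyz": [0.4,0.37,0.18],"twist": 0,"gripper": -1},{"xyz": [0.5,0,0],"twist": 0,"gripper": -1},{"xyz": [0.3,0,0],"twist": 0,"gripper": -1},{"xyz": [0,0,0],"twist": 0,"gripper": -1}])

```text
time_s: 9.25
tcp_pos: [464.6, -178.9, 222.3]
eef_rot: [-0.69, -0.151, 0.692, -0.149]
contact_force: [-0.1, 0.1, -0.3]
gripper_width: 85.3
```

```bash
python3 go.py 466.1,-178.4,190
```

```text
t 9.25 tcp [ 464.6 -178.9  222.3] w 85.3 F [-0.1  0.1 -0.3]
[[-0.004  0.414 -0.91 ]
 [ 0.002 -0.91  -0.414]
 [-1.    -0.003  0.003]]
466.1,-178.4,190 [ 0.65  0.   -0.03]
```

drive_tool(steps=[{"xyz": [0.3,0,-0.02],"twist": 0,"gripper": -1},{"xyz": [0.25,0,0],"twist": 0,"gripper": -1},{"xyz": [0.09,0,0],"twist": 0,"gripper": -1},{"xyz": [0,0,0],"twist": 0,"gripper": -0.3},{"xyz": [0,0,0],"twist": 0,"gripper": 0.2},{"xyz": [0,0,0],"twist": 0,"gripper": 0.2},{"xyz": [0,0,0],"twist": 0,"gripper": 0.2},{"xyz": [0,0,0],"twist": 0,"gripper": 0.2}], squeeze=25)

```text
time_s: 10.05
tcp_pos: [466.7, -177.4, 192.8]
eef_rot: [-0.691, -0.151, 0.691, -0.151]
contact_force: [-2.4, 1.5, 7.1]
gripper_width: 60.3
```

drive_tool(steps=[{"xyz": [0,0,0],"twist": 0,"gripper": -1},{"xyz": [0,0,0],"twist": 0,"gripper": -1},{"xyz": [0,0,0],"twist": 0,"gripper": -1},{"xyz": [-0.4,0,0],"twist": 0,"gripper": -1},{"xyz": [-0.5,0,0],"twist": 0,"gripper": -1},{"xyz": [-0.6,-0.3,-0.1],"twist": 0,"gripper": -1},{"xyz": [-0.4,-0.6,-0.25],"twist": 0,"gripper": -1},{"xyz": [0,-0.7,-0.3],"twist": 0,"gripper": -1}])

```text
time_s: 10.85
tcp_pos: [464.7, -91.6, 289.9]
eef_rot: [0.693, 0.149, -0.689, 0.151]
contact_force: [2.1, 0.5, 0.1]
gripper_width: 85.0
```

drive_tool(steps=[{"xyz": [0,-0.7,-0.3],"twist": 0,"gripper": -1},{"xyz": [0,-0.6,-0.25],"twist": 0,"gripper": -1},{"xyz": [0,-0.3,-0.1],"twist": 0,"gripper": -1},{"xyz": [0,0,0],"twist": 0,"gripper": -1},{"xyz": [0,0,0],"twist": 0,"gripper": -1}])

```text
time_s: 11.35
tcp_pos: [459.5, -5.0, 287.2]
eef_rot: [0.691, 0.151, -0.691, 0.151]
contact_force: [-1.4, 0.4, 0.7]
gripper_width: 85.6
```

```bash
python3 - <<'E'
from meas import *
c=cam('top'); measure(c,(464,-176),32,31,'wide'); measure(c,(464,-176),12,60,'cell')
E
python3 go.py 454,0.8,220 454,0.8,175
```

```text
wide n 407 z 32.2 fit [ 463.5 -176.9] r 30.6 cent [ 463.3 -176.9]
cell n 1033 z 12.6 fit [ 464.6 -177.4] r 59.7 cent [ 465.1 -176.3]
t 11.4 tcp [459.7  -5.5 287.3] w 85.4 F [ 0.3 -0.7 -0.4]
454,0.8,220 [ 1.34 -0.16  0.05]
454,0.8,175 [ 2.24 -0.16  0.05]
```

drive_tool(steps=[{"xyz": [0.4,-0.1,0.03],"twist": 0,"gripper": -1},{"xyz": [0.6,-0.06,0.02],"twist": 0,"gripper": -1},{"xyz": [0.6,0,0],"twist": 0,"gripper": -1},{"xyz": [0.4,0,0],"twist": 0,"gripper": -1},{"xyz": [0.2,0,0],"twist": 0,"gripper": -1},{"xyz": [0,0,0],"twist": 0,"gripper": -1},{"xyz": [0,0,0],"twist": 0,"gripper": -1}], squeeze=45)

```text
time_s: 12.1
tcp_pos: [454.2, 0.7, 177.6]
eef_rot: [0.691, 0.15, -0.691, 0.151]
contact_force: [-0.3, -0.7, -0.2]
gripper_width: 85.4
```

drive_tool(steps=[{"xyz": [0,0,0],"twist": 0,"gripper": -0.3},{"xyz": [0,0,0],"twist": 0,"gripper": 0.2},{"xyz": [0,0,0],"twist": 0,"gripper": 0.2},{"xyz": [0,0,0],"twist": 0,"gripper": 0.2},{"xyz": [0,0,0],"twist": 0,"gripper": 0.2},{"xyz": [0,0,0],"twist": 0,"gripper": 0.2}])

```text
time_s: 12.7
tcp_pos: [454.3, 1.0, 178.5]
eef_rot: [0.692, 0.151, -0.69, 0.151]
contact_force: [-1.5, -1.7, 9.2]
gripper_width: 56.4
```

drive_tool(steps=[{"xyz": [-0.1,0,0],"twist": 0,"gripper": 0.2},{"xyz": [-0.3,0,0],"twist": 0,"gripper": 0.2},{"xyz": [-0.5,0,0],"twist": 0,"gripper": 0.2},{"xyz": [-0.5,0,0],"twist": 0,"gripper": 0.2},{"xyz": [-0.5,0,0],"twist": 0,"gripper": 0.2},{"xyz": [-0.2,0,0],"twist": 0,"gripper": 0.2},{"xyz": [0,0,0],"twist": 0,"gripper": 0.2}])

```text
time_s: 13.4
tcp_pos: [454.1, 1.3, 283.4]
eef_rot: [0.692, 0.15, -0.69, 0.151]
contact_force: [0.2, 0.9, -5.2]
gripper_width: 56.1
```

```bash
python3 go.py 466,-177.5,285 466,-177.5,208
```

```text
t 13.4 tcp [454.1   1.3 283.4] w 56.1 F [ 0.2  0.9 -5.2]
466,-177.5,285 [-0.03  3.35  1.27]
466,-177.5,208 [1.51 3.35 1.28]
```

drive_tool(steps=[{"xyz": [0,0.3,0.12],"twist": 0,"gripper": 0.2},{"xyz": [0,0.6,0.24],"twist": 0,"gripper": 0.2},{"xyz": [0,0.7,0.28],"twist": 0,"gripper": 0.2},{"xyz": [0,0.7,0.28],"twist": 0,"gripper": 0.2},{"xyz": [0,0.6,0.24],"twist": 0,"gripper": 0.2},{"xyz": [0.2,0.46,0.13],"twist": 0,"gripper": 0.2},{"xyz": [0.4,0,0],"twist": 0,"gripper": 0.2},{"xyz": [0.4,0,0],"twist": 0,"gripper": 0.2}])

```text
time_s: 14.2
tcp_pos: [464.7, -179.2, 230.4]
eef_rot: [-0.691, -0.15, 0.691, -0.15]
contact_force: [0.3, 0.3, -4.6]
gripper_width: 56.1
```

drive_tool(steps=[{"xyz": [0.2,0,0],"twist": 0,"gripper": 0.2},{"xyz": [0.1,0,0],"twist": 0,"gripper": 0.2},{"xyz": [0,0,0],"twist": 0,"gripper": 0.2},{"xyz": [0,0,0],"twist": 0,"gripper": 0.2}])

```text
time_s: 14.6
tcp_pos: [465.4, -178.3, 217.5]
eef_rot: [0.691, 0.151, -0.691, 0.151]
contact_force: [-0.8, -0.2, -3.9]
gripper_width: 55.9
```

```bash
python3 go.py 465.6,-178,210.7
```

```text
t 14.6 tcp [ 465.4 -178.3  217.5] w 55.9 F [-0.8 -0.2 -3.9]
[[ 0.     0.417 -0.909]
 [-0.    -0.909 -0.417]
 [-1.     0.    -0.   ]]
465.6,-178,210.7 [ 0.14 -0.   -0.01]
```

drive_tool(steps=[{"xyz": [0.08,0,0],"twist": 0,"gripper": 0.2},{"xyz": [0.05,0,0],"twist": 0,"gripper": 0.2},{"xyz": [0,0,0],"twist": 0,"gripper": 0.2},{"xyz": [0,0,0],"twist": 0,"gripper": 0.2},{"xyz": [0,0,0],"twist": 0,"gripper": 0.2}])

```text
time_s: 15.1
tcp_pos: [465.2, -178.4, 210.8]
eef_rot: [0.691, 0.151, -0.691, 0.151]
contact_force: [0.4, 0.8, -3.1]
gripper_width: 55.9
```

drive_tool(steps=[{"xyz": [0.02,0,0],"twist": 0,"gripper": 0.2},{"xyz": [0,0,0],"twist": 0,"gripper": 0.2},{"xyz": [0,0,0],"twist": 0,"gripper": 0.2}])

```text
time_s: 15.4
tcp_pos: [465.2, -178.4, 210.6]
eef_rot: [0.691, 0.151, -0.691, 0.151]
contact_force: [-2.4, 1.6, 8.0]
gripper_width: 56.1
```

In contact at the expected height with 8 N up. I'll release and retreat towards the narrow stone.

drive_tool(steps=[{"xyz": [0,0,0],"twist": 0,"gripper": -0.6},{"xyz": [0,0,0],"twist": 0,"gripper": -1},{"xyz": [0,0,0],"twist": 0,"gripper": -1},{"xyz": [-0.3,0,0],"twist": 0,"gripper": -1},{"xyz": [-0.6,0,0],"twist": 0,"gripper": -1},{"xyz": [-0.6,-0.3,-0.3],"twist": 0,"gripper": -1},{"xyz": [0,-0.4,-0.8],"twist": 0,"gripper": -1},{"xyz": [0,-0.4,-0.8],"twist": 0,"gripper": -1}])

```text
time_s: 16.2
tcp_pos: [529.5, -88.4, 286.1]
eef_rot: [0.692, 0.15, -0.69, 0.151]
contact_force: [-0.2, -0.8, -0.4]
gripper_width: 85.4
```

drive_tool(steps=[{"xyz": [0,-0.4,-0.8],"twist": 0,"gripper": -1},{"xyz": [0,-0.3,-0.7],"twist": 0,"gripper": -1},{"xyz": [0,-0.2,-0.5],"twist": 0,"gripper": -1},{"xyz": [0,0,0],"twist": 0,"gripper": -1},{"xyz": [0,0,0],"twist": 0,"gripper": -1}])

```text
time_s: 16.7
tcp_pos: [600.6, -5.8, 284.3]
eef_rot: [-0.69, -0.151, 0.691, -0.151]
contact_force: [0.0, 0.1, -0.3]
gripper_width: 85.2
```

```bash
python3 - <<'E'
from meas import *
c=cam('top'); measure(c,(464,-176),56,29,'ring'); measure(c,(464,-176),12,60,'cell'); measure(c,(628,2),16,20,'narrow')
P=cloud(c); m=(np.hypot(P[...,0]-464,P[...,1]+177)<22)&(c['range_z']>0); print('floor z',np.median(P[m][:,2]))
A=np.c_[P[m][:,:2]-[464,-177],np.ones(m.sum())]; print('tilt',np.linalg.lstsq(A,P[m][:,2],rcond=None)[0])
save(c,'t5.png',(210,90,370,260),3.5)
E
python3 go.py 629,1.2,285 629,1.2,175
```

```text
ring n 330 z 53.5 fit [ 463.1 -177.7] r 28.5 cent [ 463.2 -178.1]
cell n 1012 z 12.6 fit [ 464.5 -177.8] r 60.0 cent [ 464.5 -175.8]
narrow few 0
floor z 52.64157458835065
tilt [-2.75489813e-03 -1.64662984e-02  5.25166569e+01]
t 16.75 tcp [600.1  -6.4 284.3] w 85.0 F [ 0.5 -0.5  0.1]
629,1.2,285 [-0.01  0.1  -0.59]
629,1.2,175 [ 2.19  0.1  -0.59]
```

View pics/t5.png

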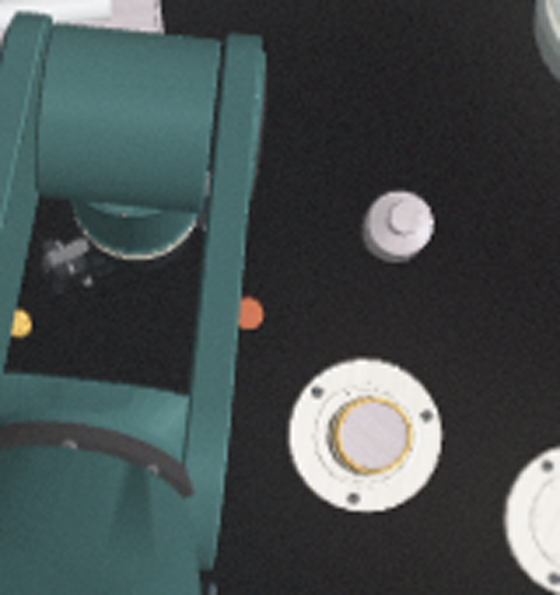

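drive_tool(steps=[{"xyz": [0.3,0.1,-0.3],"twist": 0,"gripper": -0.5},{"xyz": [0.5,0,-0.29],"twist": 0,"gripper": -0.5},{"xyz": [0.6,0,0],"twist": 0,"gripper": -0.5},{"xyz": [0.4,0,0],"twist": 0,"gripper": -0.5},{"xyz": [0.2,0,0],"twist": 0,"gripper": -0.5},{"xyz": [0,0,0],"twist": 0,"gripper": -0.5},{"xyz": [0,0,0],"twist": 0,"gripper": -0.5}], squeeze=30)

```text
time_s: 17.45
tcp_pos: [629.7, 0.9, 185.4]
eef_rot: [0.691, 0.15, -0.691, 0.151]
contact_force: [0.5, -0.1, 0.3]
gripper_width: 64.5
```

```bash
python3 - <<'E'
from meas import *
c=cam('side'); save(c,'s6.png',(190,150,270,230),6)
E
python3 go.py 629.2,1.2,179.5
```

```text
t 17.5 tcp [630.    1.  185.9] w 63.8 F [ 0.9 -0.4 -0.4]
[[ 0.002  0.416 -0.909]
 [-0.    -0.909 -0.416]
 [-1.     0.001 -0.001]]
629.2,1.2,179.5 [ 0.13 -0.01  0.01]
```

View pics/s6.png

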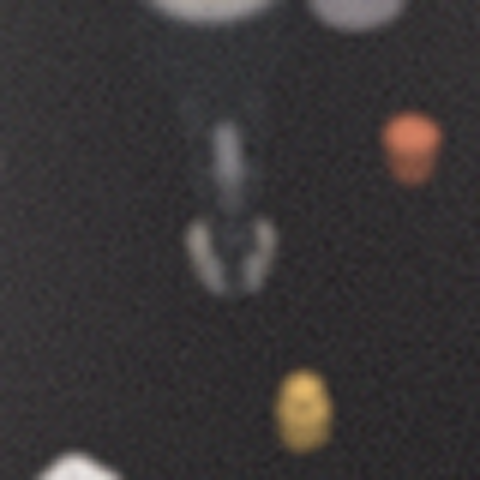

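The jaws straddle the narrow stone, with its grey rim showing on both sides of the near finger at (230,260). Next I lower the last 6 mm and grip.

drive_tool(steps=[{"xyz": [0.13,0,0.01],"twist": 0,"gripper": -0.5},{"xyz": [0,0,0],"twist": 0,"gripper": -0.5},{"xyz": [0,0,0],"twist": 0,"gripper": 0},{"xyz": [0,0,0],"twist": 0,"gripper": 0.5},{"xyz": [0,0,0],"twist": 0,"gripper": 0.5},{"xyz": [0,0,0],"twist": 0,"gripper": 0.5},{"xyz": [0,0,0],"twist": 0,"gripper": 0.5},{"xyz": [0,0,0],"twist": 0,"gripper": 0.5}])

```text
time_s: 18.3
tcp_pos: [629.3, 1.4, 178.7]
eef_rot: [0.691, 0.151, -0.691, 0.151]
contact_force: [-1.2, 0.4, 5.2]
gripper_width: 38.4
```

drive_tool(steps=[{"xyz": [-0.1,0,0],"twist": 0,"gripper": 0.5},{"xyz": [-0.3,0,0],"twist": 0,"gripper": 0.5},{"xyz": [-0.5,0,0],"twist": 0,"gripper": 0.5},{"xyz": [-0.6,0,0],"twist": 0,"gripper": 0.5},{"xyz": [-0.5,0,0],"twist": 0,"gripper": 0.5},{"xyz": [-0.2,0,0],"twist": 0,"gripper": 0.5},{"xyz": [0,0,0],"twist": 0,"gripper": 0.5}])

```text
time_s: 19.0
tcp_pos: [629.9, 1.3, 290.4]
eef_rot: [0.692, 0.15, -0.689, 0.151]
contact_force: [0.5, 0.8, -0.1]
gripper_width: 38.2
```

```bash
python3 go.py 464.8,-178.6,288 464.8,-178.6,235
```

```text
t 19.0 tcp [629.9   1.3 290.4] w 38.2 F [ 0.5  0.8 -0.1]
464.8,-178.6,288 [0.04 1.89 4.5 ]
464.8,-178.6,235 [1.1  1.89 4.5 ]
```

drive_tool(steps=[{"xyz": [0,0.1,0.3],"twist": 0,"gripper": 0.5},{"xyz": [0,0.26,0.6],"twist": 0,"gripper": 0.5},{"xyz": [0,0.32,0.75],"twist": 0,"gripper": 0.5},{"xyz": [0,0.32,0.75],"twist": 0,"gripper": 0.5},{"xyz": [0,0.32,0.75],"twist": 0,"gripper": 0.5},{"xyz": [0,0.27,0.65],"twist": 0,"gripper": 0.5},{"xyz": [0.1,0.2,0.5],"twist": 0,"gripper": 0.5},{"xyz": [0.3,0.1,0.2],"twist": 0,"gripper": 0.5}])

```text
time_s: 19.8
tcp_pos: [461.1, -179.7, 267.5]
eef_rot: [-0.69, -0.15, 0.692, -0.15]
contact_force: [0.9, 0.0, 0.0]
gripper_width: 38.7
```

drive_tool(steps=[{"xyz": [0.35,0,0],"twist": 0,"gripper": 0.5},{"xyz": [0.25,0,0],"twist": 0,"gripper": 0.5},{"xyz": [0,0,0],"twist": 0,"gripper": 0.5},{"xyz": [0,0,0],"twist": 0,"gripper": 0.5},{"xyz": [0,0,0],"twist": 0,"gripper": 0.5}])

```text
time_s: 20.3
tcp_pos: [463.8, -178.4, 238.3]
eef_rot: [-0.691, -0.151, 0.691, -0.151]
contact_force: [-0.3, 0.0, 0.6]
gripper_width: 38.4
```

```bash
python3 go.py 464.9,-178.5,231
```

```text
t 20.3 tcp [ 463.8 -178.4  238.3] w 38.4 F [-0.3  0.   0.6]
[[-0.     0.417 -0.909]
 [ 0.    -0.909 -0.417]
 [-1.    -0.     0.   ]]
464.9,-178.5,231 [ 0.15  0.01 -0.02]
```

drive_tool(steps=[{"xyz": [0.08,0.01,-0.02],"twist": 0,"gripper": 0.5},{"xyz": [0.06,0,0],"twist": 0,"gripper": 0.5},{"xyz": [0,0,0],"twist": 0,"gripper": 0.5},{"xyz": [0,0,0],"twist": 0,"gripper": 0.5},{"xyz": [0,0,0],"twist": 0,"gripper": 0.5}])

```text
time_s: 20.8
tcp_pos: [465.2, -178.4, 231.3]
eef_rot: [0.691, 0.151, -0.691, 0.151]
contact_force: [0.4, -0.5, -0.4]
gripper_width: 38.3
```

drive_tool(steps=[{"xyz": [0.02,0,0],"twist": 0,"gripper": 0.5},{"xyz": [0,0,0],"twist": 0,"gripper": 0.5},{"xyz": [0,0,0],"twist": 0,"gripper": 0.5}])

```text
time_s: 21.1
tcp_pos: [465.2, -178.4, 230.7]
eef_rot: [0.691, 0.151, -0.691, 0.151]
contact_force: [-1.1, 0.2, 4.8]
gripper_width: 38.5
```

drive_tool(steps=[{"xyz": [0,0,0],"twist": 0,"gripper": 0},{"xyz": [0,0,0],"twist": 0,"gripper": -0.6},{"xyz": [0,0,0],"twist": 0,"gripper": -0.6},{"xyz": [-0.3,0,0],"twist": 0,"gripper": -0.6},{"xyz": [-0.6,0,0],"twist": 0,"gripper": -0.6},{"xyz": [-0.4,-0.4,-0.4],"twist": 0,"gripper": -0.6},{"xyz": [0,-0.7,-0.6],"twist": 0,"gripper": -0.6},{"xyz": [0,-0.7,-0.6],"twist": 0,"gripper": -0.6}])

```text
time_s: 21.9
tcp_pos: [501.1, -62.6, 296.2]
eef_rot: [0.692, 0.15, -0.69, 0.15]
contact_force: [0.8, 0.7, 0.5]
gripper_width: 68.2
```

drive_tool(steps=[{"xyz": [0,-0.7,-0.7],"twist": 0,"gripper": -0.6},{"xyz": [0,-0.7,-0.7],"twist": 0,"gripper": -0.6},{"xyz": [0,-0.7,-0.7],"twist": 0,"gripper": -0.6},{"xyz": [0,-0.5,-0.7],"twist": 0,"gripper": -0.6},{"xyz": [0,-0.3,-0.6],"twist": 0,"gripper": -0.6},{"xyz": [0,0,0],"twist": 0,"gripper": -0.6},{"xyz": [0,0,0],"twist": 0,"gripper": -0.6}])

```text
time_s: 22.6
tcp_pos: [594.3, 139.9, 294.7]
eef_rot: [-0.69, -0.151, 0.691, -0.151]
contact_force: [0.8, -0.2, 0.1]
gripper_width: 68.4
```

```bash
python3 - <<'E'
from meas import *
c=cam('top'); measure(c,(464,-177),68,20,'narrow'); measure(c,(464,-176),56,29,'ring');  measure(c,(464,-176),12,60,'cell'); measure(c,(642,173),26,9,'cap')
save(c,'t7.png',(250,150,370,260),5)
E
python3 go.py 643.9,172.1,240 643.9,172.1,184
```

```text
narrow n 176 z 68.0 fit [ 463.9 -177.2] r 19.7 cent [ 463.8 -177.3]
ring n 179 z 54.3 fit [ 462.7 -177.7] r 28.5 cent [ 461.6 -176.6]
cell n 1008 z 12.5 fit [ 464.9 -177.4] r 59.8 cent [ 465.  -175.9]
cap few 0
t 22.65 tcp [593.8 139.2 294.7] w 68.5 F [-1.  -0.7  0.1]
643.9,172.1,240 [ 1.09 -0.18 -1.19]
643.9,172.1,184 [ 2.21 -0.18 -1.19]
```

View pics/t7.png

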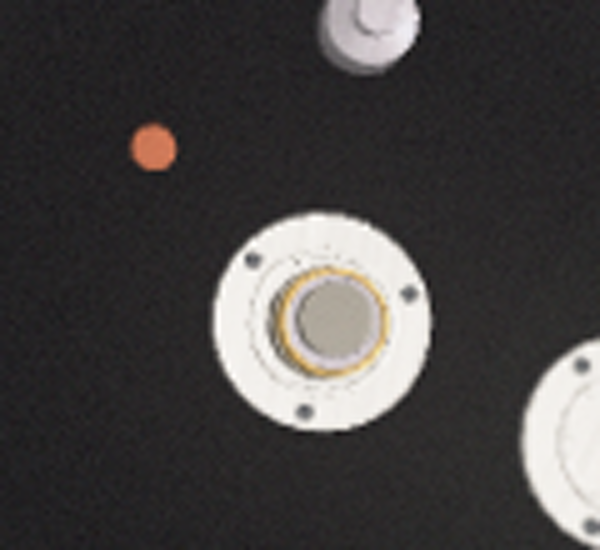

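The narrow stone sits centred in the recess at (335,318), with its top at 68 mm as it should be. Next is the cap.

drive_tool(steps=[{"xyz": [0,-0.1,-0.5],"twist": 0,"gripper": -0.2},{"xyz": [0.3,-0.08,-0.45],"twist": 0,"gripper": -0.2},{"xyz": [0.5,0,-0.24],"twist": 0,"gripper": -0.2},{"xyz": [0.6,0,0],"twist": 0,"gripper": -0.2},{"xyz": [0.4,0,0],"twist": 0,"gripper": -0.2},{"xyz": [0.1,0,0],"twist": 0,"gripper": -0.2},{"xyz": [0,0,0],"twist": 0,"gripper": -0.2},{"xyz": [0,0,0],"twist": 0,"gripper": -0.2}])

```text
time_s: 23.45
tcp_pos: [645.1, 171.8, 201.4]
eef_rot: [0.691, 0.151, -0.69, 0.151]
contact_force: [1.1, 0.2, -0.2]
gripper_width: 51.2
```

```bash
python3 - <<'E'
from meas import *
c=cam('side'); save(c,'s8.png',(170,190,250,270),6)
E
python3 go.py 643.9,172.1,185
```

```text
t 23.5 tcp [645.4 172.  201.7] w 51.3 F [0.8 0.4 0.1]
[[ 0.002  0.416 -0.909]
 [ 0.    -0.909 -0.416]
 [-1.     0.001 -0.002]]
643.9,172.1,185 [ 0.33 -0.01  0.03]
```

View pics/s8.png

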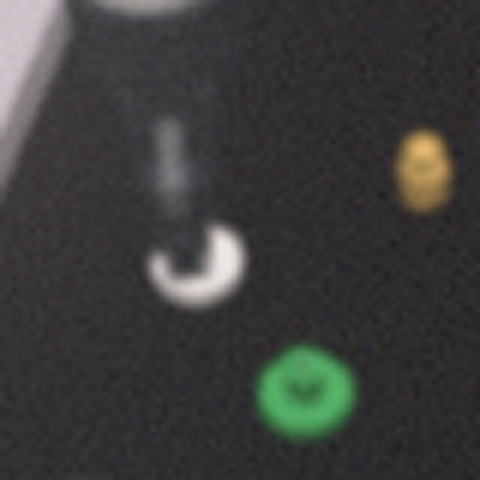

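The white cap is at (198,262), with the near fingertip over it at about (190,260) as predicted. The green one at (305,390) is well clear. I'll go down and grip the boss.

drive_tool(steps=[{"xyz": [0.15,0,0.02],"twist": 0,"gripper": -0.2},{"xyz": [0.15,0,0.01],"twist": 0,"gripper": -0.2},{"xyz": [0.03,0,0],"twist": 0,"gripper": -0.2},{"xyz": [0,0,0],"twist": 0,"gripper": -0.2},{"xyz": [0,0,0],"twist": 0,"gripper": 0.3},{"xyz": [0,0,0],"twist": 0,"gripper": 0.9},{"xyz": [0,0,0],"twist": 0,"gripper": 0.9},{"xyz": [0,0,0],"twist": 0,"gripper": 0.9}], squeeze=30)

```text
time_s: 24.3
tcp_pos: [643.6, 171.9, 184.0]
eef_rot: [0.691, 0.151, -0.691, 0.151]
contact_force: [-0.5, 0.5, 1.2]
gripper_width: 16.2
```

drive_tool(steps=[{"xyz": [0,0,0],"twist": 0,"gripper": 0.9},{"xyz": [0,0,0],"twist": 0,"gripper": 0.9},{"xyz": [0,0,0],"twist": 0,"gripper": 0.9}])

```text
time_s: 24.6
tcp_pos: [643.6, 171.8, 184.0]
eef_rot: [0.691, 0.151, -0.691, 0.151]
contact_force: [-0.3, 0.7, 2.3]
gripper_width: 16.5
```

```bash
python3 go.py
```

```text
t 24.6 tcp [643.6 171.8 184. ] w 16.5 F [-0.3  0.7  2.3]
[[ 0.001  0.417 -0.909]
 [ 0.    -0.909 -0.417]
 [-1.    -0.    -0.001]]
```

drive_tool(steps=[{"xyz": [-0.1,0,0],"twist": 0,"gripper": 0.9},{"xyz": [-0.3,0,0],"twist": 0,"gripper": 0.9},{"xyz": [-0.5,0,0],"twist": 0,"gripper": 0.9},{"xyz": [-0.6,0,0],"twist": 0,"gripper": 0.9},{"xyz": [-0.5,0,0],"twist": 0,"gripper": 0.9},{"xyz": [-0.3,0.2,0.26],"twist": 0,"gripper": 0.9},{"xyz": [0,0.4,0.5],"twist": 0,"gripper": 0.9},{"xyz": [0,0.5,0.63],"twist": 0,"gripper": 0.9}])

```text
time_s: 25.4
tcp_pos: [603.5, 92.9, 300.8]
eef_rot: [0.692, 0.151, -0.689, 0.152]
contact_force: [0.8, -0.9, -0.5]
gripper_width: 16.6
```

drive_tool(steps=[{"xyz": [0,0.5,0.63],"twist": 0,"gripper": 0.9},{"xyz": [0,0.5,0.63],"twist": 0,"gripper": 0.9},{"xyz": [0,0.5,0.63],"twist": 0,"gripper": 0.9},{"xyz": [0,0.5,0.63],"twist": 0,"gripper": 0.9},{"xyz": [0,0.5,0.63],"twist": 0,"gripper": 0.9},{"xyz": [0,0.5,0.63],"twist": 0,"gripper": 0.9},{"xyz": [0,0.4,0.5],"twist": 0,"gripper": 0.9},{"xyz": [0,0.2,0.3],"twist": 0,"gripper": 0.9}])

```text
time_s: 26.2
tcp_pos: [468.9, -168.3, 299.7]
eef_rot: [0.691, 0.15, -0.691, 0.151]
contact_force: [0.7, -0.6, -0.1]
gripper_width: 16.1
```

drive_tool(steps=[{"xyz": [0,0,0],"twist": 0,"gripper": 0.9},{"xyz": [0,0,0],"twist": 0,"gripper": 0.9}])

```text
time_s: 26.4
tcp_pos: [470.1, -166.3, 299.4]
eef_rot: [0.691, 0.15, -0.691, 0.15]
contact_force: [0.5, 0.5, -1.4]
gripper_width: 16.4
```

```bash
python3 go.py 465.1,-178.3,258
```

```text
t 26.4 tcp [ 470.1 -166.3  299.4] w 16.4 F [ 0.5  0.5 -1.4]
[[ 0.001  0.415 -0.91 ]
 [ 0.    -0.91  -0.415]
 [-1.     0.    -0.001]]
465.1,-178.3,258 [0.83 0.18 0.19]
```

drive_tool(steps=[{"xyz": [0,0.1,0.1],"twist": 0,"gripper": 0.9},{"xyz": [0.2,0.08,0.09],"twist": 0,"gripper": 0.9},{"xyz": [0.3,0,0],"twist": 0,"gripper": 0.9},{"xyz": [0.2,0,0],"twist": 0,"gripper": 0.9},{"xyz": [0.1,0,0],"twist": 0,"gripper": 0.9},{"xyz": [0,0,0],"twist": 0,"gripper": 0.9},{"xyz": [0,0,0],"twist": 0,"gripper": 0.9}])

```text
time_s: 27.1
tcp_pos: [465.3, -178.3, 258.7]
eef_rot: [-0.691, -0.151, 0.691, -0.151]
contact_force: [-0.2, 0.1, -0.1]
gripper_width: 16.8
```

```bash
python3 - <<'E'
from h import *
c=cam('side'); save(c,'s9.png',(240,110,340,200),5)
E
python3 go.py 465.1,-178.3,252.5
```

```text
t 27.15 tcp [ 465.4 -178.4  259. ] w 16.6 F [-0.2 -0.1 -0.8]
[[ 0.     0.417 -0.909]
 [-0.    -0.909 -0.417]
 [-1.     0.    -0.   ]]
465.1,-178.3,252.5 [ 0.13 -0.    0.  ]
```

View pics/s9.png

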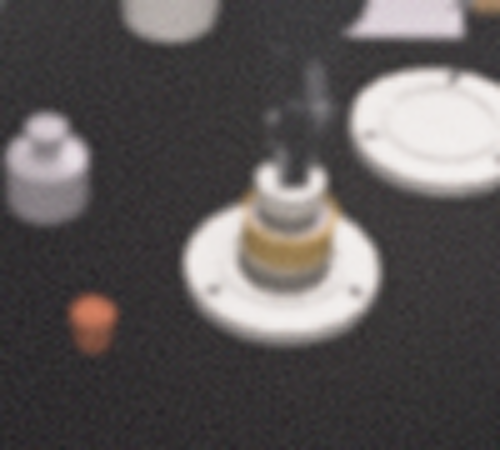

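The cap (290,190) is held level just above the narrow stone, in line with the stack. Now I lower it.

drive_tool(steps=[{"xyz": [0.08,0,0],"twist": 0,"gripper": 0.9},{"xyz": [0.05,0,0],"twist": 0,"gripper": 0.9},{"xyz": [0,0,0],"twist": 0,"gripper": 0.9},{"xyz": [0,0,0],"twist": 0,"gripper": 0.9}])

```text
time_s: 27.55
tcp_pos: [465.1, -178.4, 252.2]
eef_rot: [-0.691, -0.151, 0.691, -0.151]
contact_force: [0.3, 0.5, -0.4]
gripper_width: 16.8
```

drive_tool(steps=[{"xyz": [0.02,0,0],"twist": 0,"gripper": 0.9},{"xyz": [0,0,0],"twist": 0,"gripper": 0.9},{"xyz": [0,0,0],"twist": 0,"gripper": 0.9}])

```text
time_s: 27.85
tcp_pos: [465.1, -178.4, 251.9]
eef_rot: [0.691, 0.151, -0.691, 0.151]
contact_force: [-1.3, 0.4, 7.9]
gripper_width: 16.4
```

drive_tool(steps=[{"xyz": [0,0,0],"twist": 0,"gripper": 0.4},{"xyz": [0,0,0],"twist": 0,"gripper": -0.2},{"xyz": [0,0,0],"twist": 0,"gripper": -0.2},{"xyz": [-0.2,0,0],"twist": 0,"gripper": -0.2},{"xyz": [-0.5,0,0],"twist": 0,"gripper": -0.2},{"xyz": [-0.6,0,0],"twist": 0,"gripper": -0.2},{"xyz": [-0.2,-0.6,-0.2],"twist": 0,"gripper": -0.2},{"xyz": [0,-0.8,-0.3],"twist": 0,"gripper": -0.2}])

```text
time_s: 28.65
tcp_pos: [460.1, -105.2, 328.9]
eef_rot: [0.693, 0.149, -0.689, 0.151]
contact_force: [0.9, 0.2, -0.3]
gripper_width: 51.1
```

drive_tool(steps=[{"xyz": [0,-0.8,-0.3],"twist": 0,"gripper": -0.2},{"xyz": [0,-0.8,-0.3],"twist": 0,"gripper": -0.2},{"xyz": [0,-0.8,-0.3],"twist": 0,"gripper": -0.2},{"xyz": [0,-0.8,-0.3],"twist": 0,"gripper": -0.2},{"xyz": [0,-0.8,-0.3],"twist": 0,"gripper": -0.2},{"xyz": [0,-0.4,-0.2],"twist": 0,"gripper": -0.2},{"xyz": [0,0,0],"twist": 0,"gripper": -0.2},{"xyz": [0,0,0],"twist": 0,"gripper": -0.2}])

```text
time_s: 29.45
tcp_pos: [444.2, 131.2, 326.6]
eef_rot: [0.691, 0.151, -0.691, 0.152]
contact_force: [0.5, -1.0, 0.5]
gripper_width: 51.2
```

```bash
python3 - <<'E'
from meas import *
c=cam('top'); C=(464,-177)
for n,z,r in(('boss',94,9),('capdisc',76,20),('narrow?',68,20),('ring',56,29),('wide',32,31),('cell',12,60)): measure(c,C,z,r,n)
s=cam('side'); save(s,'a.png',(240,110,340,210),4); save(c,'b.png',(270,160,370,260),4)
measure(s,C,94,9,'S boss'); measure(s,C,76,20,'S cap')
for n,x,z,r in(('brass',(558,97),31,11),('stopper',(562,-85),26,13),('weight',(629,-206),60,10),('beaker',(600,384),90,35),('green',(569,227),26,9)): measure(s,x,z,r,n+' S')
cv2.imwrite('pics/v10.png',np.hstack([cv2.imread('pics/a.png'),cv2.imread('pics/b.png')]))
E
python3 go.py
```

```text
boss n 39 z 94.3 fit [ 463.5 -177.2] r 8.4 cent [ 463.5 -177.1]
capdisc n 142 z 76.2 fit [ 463.8 -177.2] r 19.6 cent [ 464.1 -176.5]
narrow? n 24 z 73.0 fit [222.  -88.6] r 239.1 cent [ 462.  -176.8]
ring n 171 z 54.6 fit [ 462.9 -177.6] r 28.6 cent [ 461.4 -176.1]
wide n 44 z 31.7 fit [ 463.5 -175.7] r 29.8 cent [ 461.3 -158.6]
cell n 1016 z 12.7 fit [ 464.1 -176.6] r 60.2 cent [ 464.4 -175.8]
S boss few 5
S cap n 36 z 75.2 fit [ 451.3 -174. ] r 15.0 cent [ 450.3 -173. ]
brass S n 24 z 29.4 fit [556.8  98.7] r 7.9 cent [557.   98.8]
stopper S n 45 z 25.3 fit [560.1 -81.9] r 13.6 cent [560.  -82.3]
weight S n 39 z 58.6 fit [ 627.9 -203.2] r 13.7 cent [ 627.5 -203.8]
beaker S n 191 z 89.3 fit [600.1 386.2] r 35.6 cent [601.  384.4]
green S n 37 z 25.3 fit [567.  230.5] r 9.7 cent [567.8 230.1]
t 29.55 tcp [444.3 130.3 326.4] w 51.0 F [ 0.7 -0.5 -0.1]
[[-0.     0.416 -0.909]
 [-0.    -0.909 -0.416]
 [-1.     0.     0.   ]]
```

View pics/v10.png

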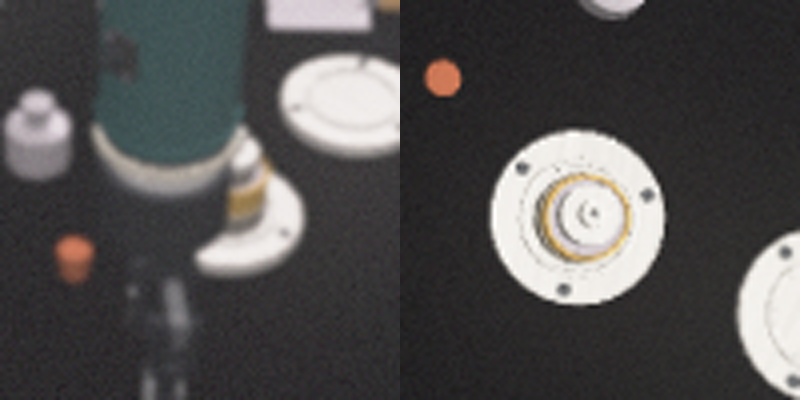

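The stack stands complete and aligned in both views, with the cap's boss at about (590,212) and the gripper well away. The boss top measures 94.3 mm (should be 94) and all four pieces lie within about 1 mm of each other. Handing in.

```bash
python3 -c "
from bench import ctrl; print(ctrl.hand_in())"
```

```text
the job is handed in; nothing more can be done
None
```

The stack is built on the left-hand cell base in the order asked: wide stone, ring with recess up, narrow stone in the recess, cap with boss up. I let go of each piece before fetching the next, and handed the job in at about 29.6 s with the gripper well clear.

- **One correction:** the wide stone first landed about 4 mm off centre. I centred it by closing the jaws on it again, which left it about 1.3 mm off the cell's centre.
- **Heights (top camera):** the wide stone's top measured 32.2 mm, the narrow stone's 68.0, the cap disc's 76.2 and the boss's 94.3, against 32, 68, 76 and 94 expected.
- **Centring:** the ring, narrow stone and cap lie within about 1 mm of each other and within about 1.5 mm of the cell centre.
- **Bystanders:** the brass weight, stopper, steel weight, beaker and green look-alike had not moved. I did not re-measure the wash bottle, but the arm never went near it while working.
- **Disagreements:**
  - The two cameras differ by about 2 to 4 mm in absolute position. I used top-camera relative positions with a correction from the gripped stone.
  - At the end, the arm partly hid the stack from the side camera, so its fit of the cap was not usable.
  - One move call was refused for a missing key, with no effect on the scene.

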